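# Find the praline case whose lid holds

## Task

One of the two wooden praline cases has a worn lid hinge: by its brass handle, lift the left-hand lid half open (about 45 degrees) and let go to see whether it stays, then do the same with the right-hand one. When both have been tried, feel from above with closed fingertips for the brass ball of the lid that stayed up and press lightly (about 5 N, never more than 10 N) for a good second to confirm that it holds. Leave that lid standing half open and the worn one shut, let go of everything, and do not shift the other things on the table.

Things in the scene. Friction and masses are not known exactly. Their poses are not given: they have to be found in the camera images.
- case_1: One of two like wooden praline cases, fixed to the table: 150 (x) x 140 (y) x 60 mm high, with a hinged flat wooden lid 12 mm thick on top. Origin: centre of its underside. x points from the handle side (front, to the robot) to the hinge side, y to its left, z up; yaw up to 0.2 rad. Larger world y = left-hand case; either can stand on either side. One hinge is sound, the other worn: only trying tells.
- lid_1 (a joint): Angle of the lid of case_1, rad: 0 shut, growing as the front rises, 1.5 fully open; 0.5 to 1.05 counts as half open. A sound hinge stays at any angle and takes about 8 to 12 N at the handle to move; a worn one lets the lid (0.2 to 0.4 kg) sink shut in a second or so when let go.
- hinge_1 (a point): Point on the hinge axis of lid_1, middle of its width, at the lid's underside: 75 mm behind the case's centre, 60 mm above the table. The axis runs along the case's y. With the lid shut this frame is parallel to the case's.
- handle_1 (a point): Middle of the brass handle bar of lid_1: round, 10 mm thick, 70 mm long, parallel to the hinge, on a leg at each end, 40 mm in front of the lid's front edge (35 mm free between). Lid shut: 66 mm above the table, 190 mm in front of the hinge axis, 6 mm above it, 20 mm to the left (case y) of the lid's middle. Moves with the lid; a bar pinched from above turns between the fingers.
- stud_1: Brass collar, 16 mm across and 8 mm high, on top of lid_1 near its front right corner, carrying the brass ball (20 mm across) on a stem. Origin: centre of the collar's foot, 138 mm in front of the hinge axis, 48 mm right of the lid's middle, 12 mm above the lid's underside; z square to the lid. The ball's centre lies 18 to 34 mm along z: unknown, feel for it. Hard: gives under 1 mm.
- case_2: One of two like wooden praline cases, fixed to the table: 150 (x) x 140 (y) x 60 mm high, with a hinged flat wooden lid 12 mm thick on top. Origin: centre of its underside. x points from the handle side (front, to the robot) to the hinge side, y to its left, z up; yaw up to 0.2 rad. Larger world y = left-hand case; either can stand on either side. One hinge is sound, the other worn: only trying tells.
- lid_2 (a joint): Angle of the lid of case_2, rad: 0 shut, growing as the front rises, 1.5 fully open; 0.5 to 1.05 counts as half open. A sound hinge stays at any angle and takes about 8 to 12 N at the handle to move; a worn one lets the lid (0.2 to 0.4 kg) sink shut in a second or so when let go.
- hinge_2 (a point): Point on the hinge axis of lid_2, middle of its width, at the lid's underside: 75 mm behind the case's centre, 60 mm above the table. The axis runs along the case's y. With the lid shut this frame is parallel to the case's.
- handle_2 (a point): Middle of the brass handle bar of lid_2: round, 10 mm thick, 70 mm long, parallel to the hinge, on a leg at each end, 40 mm in front of the lid's front edge (35 mm free between). Lid shut: 66 mm above the table, 190 mm in front of the hinge axis, 6 mm above it, 20 mm to the left (case y) of the lid's middle. Moves with the lid; a bar pinched from above turns between the fingers.
- stud_2: Brass collar, 16 mm across and 8 mm high, on top of lid_2 near its front right corner, carrying the brass ball (20 mm across) on a stem. Origin: centre of the collar's foot, 138 mm in front of the hinge axis, 48 mm right of the lid's middle, 12 mm above the lid's underside; z square to the lid. The ball's centre lies 18 to 34 mm along z: unknown, feel for it. Hard: gives under 1 mm.
- sweet_pack: Bystander: loose sweet pack, to be left where it is. Origin: centre of its underside.
- price_card: Bystander: loose price card, to be left where it is. Origin: centre of its underside.
- spool: Bystander: loose ribbon spool, to be left where it is. Origin: centre of its underside.
- wrapped_sweet: Bystander: loose wrapped sweet, to be left where it is. Origin: centre of its underside.
- choc_chunk: Bystander: loose chocolate chunk, to be left where it is. Origin: centre of its underside.
- scoop: Bystander: loose bonbon scoop, to be left where it is. Origin: centre of its underside.
- tongs: Bystander: loose sugar tongs, to be left where it is. Origin: centre of its underside.

How it is judged:
By the outcome, as a careful person would: the job done as asked, in the order asked, and still so for the second after the job is handed in, with the robot touching nothing.
It also fails if it takes over 72 s, if anything falls off the work surface, if the arm or the gripper's body presses on something with over 40 N, if the wrist force passes 120 N, or if a joint passes its speed limit or range.

## Robot

A 7-joint arm with a two-finger parallel gripper is mounted at the origin on a cart in front of the work surface, level with it; the furniture and walls round the work are solid. World frame = base frame: x ahead of the robot, y to its left, z up, the work surface at z = 0. Lengths are in m, angles in rad, forces in N, time in s.
With the tool pointing down it reaches from about 0.425 to 0.925 m from the base axis. Payload 6.8 kg.
Tool frame: the origin (TCP) lies on the centre line of the jaws, within the pads' length; the fingertips stand 14 mm ahead of it and the grasp point (between the pads) lies 5 mm behind it (r.tips_ahead is the distance from the TCP to the fingertips, in m); z points along the fingers, y is the line along which they close (so a half turn about z gives the same grasp; the last joint's range is limited). The gripper opens to 85 mm and grips with 20 to 120 N. Pads are 22 mm wide; open, the fingers measure 114 mm over their backs; the gripper's body (76 mm by 85 mm) begins 54 mm behind the grasp point. The pads swing forward as they close: fully open they stand 13 mm farther back than shut.
Start: joints at [-1.422, 0.477, 0.022, 1.555, -0.011, 1.109, -0.083], TCP at [0.171, 0.653, 0.245] pointing down, gripper open.
Joint ranges: [-2.96, 2.96], [-0.34, 2.1], [-1.41, 1.46], [0.24, 2.44], [-1.37, 4.51], [0.17, 1.92], [-2.96, 2.96]. Speed limits (rad/s): [2.39, 2.39, 3.14, 3.14, 3.14, 3.14, 3.14].

## Interface

Orientations are given as a rotation vector (axis times angle).
In Python, from bench import r, eyes gives the robot as it stands.
- The arm moves only by the tool step_arm, never from a script. Its argument "rows" is a list of rows, each a list of 6 numbers: the shift along the world's x, y, z in units of 60 cm (1.0 is 60 cm), then the turn, a rotation vector about the world's x, y, z in units of pi rad (1.0 is pi rad). In form: [[x, y, z, rx, ry, rz], ...]. A call has 1 to 5 rows; each row is the pose to reach, as a shift and turn from the pose commanded when the call began, turning the shorter way round; what a row does not reach only later rows make up. A row lasts 1/12 s, in which the tool goes at most 41.7 mm and 7.16 degrees, less where a joint would pass 70% of its speed; a pose out of reach is approached as far as the arm can. A call with a number of a shift or a turn outside -1 to 1 is refused whole. A call with a gripper value outside its range is refused whole. "jaw" is the closure, from 0 (fully open) to 1 (shut), set as the call begins (left out, the last holds). The fingers move at their own pace and stop on an object; "squeeze" is the grip in N (left out, the last holds). Time passes only in rows, so rows that repeat a pose let the fingers close. It gives the time, the measured TCP pose, the force, the opening and the grip force at its end, in the units of the state.
- r.get_obs(): the state, without advancing time (a new reading comes with each control period).
- eyes.grab_frame(name): name is "scene" or "top" or "wrist"; returns the picture (480x640x3 uint8, red, green, blue); there is no depth.
- eyes.camera_info(name): a dict with "mtx" (3x3 intrinsics, pixels), "extrinsics" (4x4, takes a point from camera to world coordinates); the wrist camera has in their place "tool_from_camera" (4x4, takes a point from camera to tool coordinates, whose origin is the TCP and whose axes are the flange's). Camera axes: x right, y down, z forward; pixel columns grow to the right and rows downward; lengths in m; the calibration is good to about 2 mm. A picture is of the moment at which its call begins: read the wrist's pose just before it. camera_info takes no time and is no camera call.
- r.hand_in(): hands the job in; it is judged then, once.
The state is a dict: "clock": time; "joints": joint angles; "qvel": joint speeds; "tau": joint torques, N m; "tcp_pos": TCP position; "orientation": TCP orientation; "contact_force": force on the tool from outside, world axes, zero at the start; "moment": the same for the moment, N m; "grip_width": finger opening in m; "gripper_force": force on a finger pad.
Only numpy, scipy, OpenCV 4.12 (cv2) and the standard library are available. Lean on these libraries where they do the work, as an engineer would, in place of code of your own. Each camera call takes 0.05 s, during which the arm holds its last target. There are 200 camera calls.

## Working session

There is one attempt and no reset: what is moved stays moved. The work goes in short steps, Python scripts to look and compute and a tool call to move; the robot and the scene stay as the last step left them, time stands still between calls to the robot, and variables do not carry over. Pictures are saved under pics/ and viewed, at most 10 in all, crops included, and the job is handed in when it is done.

Besides the shell and the picture viewer there is one more tool, called as name([rows], argument=value, ...), one row to a line, values as JSON. step_arm: Moves the arm, as the interface text tells. Shifts and turns lie within -1 to 1; 1 stands for 60 cm of shift or pi rad of turn. Its arguments: {"type":"object","properties":{"rows":{"type":"array"},"jaw":{"type":"number"},"squeeze":{"type":"number"}},"required":["rows"]}

```bash
ls; mkdir -p pics
python3 - <<'E'
from bench import r,eyes
import cv2
o=r.get_obs();print(o)
for n in("scene","top"):
    im=eyes.grab_frame(n);cv2.imwrite(f"pics/{n}0.png",im[:,:,::-1])
    c=eyes.camera_info(n);print(n,c)
print(eyes.camera_info("wrist"))
E
```

```text
pics
{'clock': 0.0, 'joints': array([-1.42209016,  0.47780409,  0.0223532 ,  1.55644311, -0.0114903 ,
        1.1092864 , -0.08308851]), 'qvel': array([ 9.39834321e-04, -7.08660915e-05,  1.14493404e-03, -9.68348044e-04,
        9.60131680e-04, -4.73702447e-04,  1.66480431e-03]), 'tau': array([-4.51915248e-04, -5.96455657e+01,  1.60789534e+00, -2.81191313e+01,
        1.24386919e-02,  9.64267325e-03, -3.52686435e-06]), 'tcp_pos': array([0.17132588, 0.65231817, 0.2443268 ]), 'orientation': array([-4.02232041e-01, -3.11565155e+00,  2.84406596e-03]), 'contact_force': array([-0.83064894,  0.26964917, -0.30628913]), 'moment': array([-0.04502704, -0.00260467,  0.04223483]), 'gripper_force': 0.0, 'grip_width': 0.08533697123060253}
scene {'mtx': array([[448.97967988,   0.        , 311.31146822],
       [  0.        , 448.97967988, 244.30412846],
       [  0.        ,   0.        ,   1.        ]]), 'extrinsics': array([[ 0.59678505, -0.43522002,  0.67411508, -0.15950543],
       [-0.80229139, -0.33754568,  0.49233266, -0.52409742],
       [ 0.01327161, -0.83465349, -0.55061549,  0.6496258 ],
 
[... 313 characters left out ...]
0.99985555,  0.00965385, -0.01398851, -0.021768  ],
       [ 0.01325437, -0.07232293, -0.99729319,  1.10136334],
       [ 0.        ,  0.        ,  0.        ,  1.        ]])}
{'mtx': array([[396.59453551,   0.        , 324.19707214],
       [  0.        , 396.59453551, 238.18799835],
       [  0.        ,   0.        ,   1.        ]]), 'tool_from_camera': array([[-5.11714461e-04, -9.63382741e-01, -2.68129506e-01,
         6.78012679e-02],
       [ 9.99999336e-01, -7.69832975e-04,  8.57532182e-04,
         1.27203659e-03],
       [-1.03254664e-03, -2.68128890e-01,  9.63382495e-01,
        -1.28985650e-01],
       [ 0.00000000e+00,  0.00000000e+00,  0.00000000e+00,
         1.00000000e+00]])}
```

View pics/top0.png

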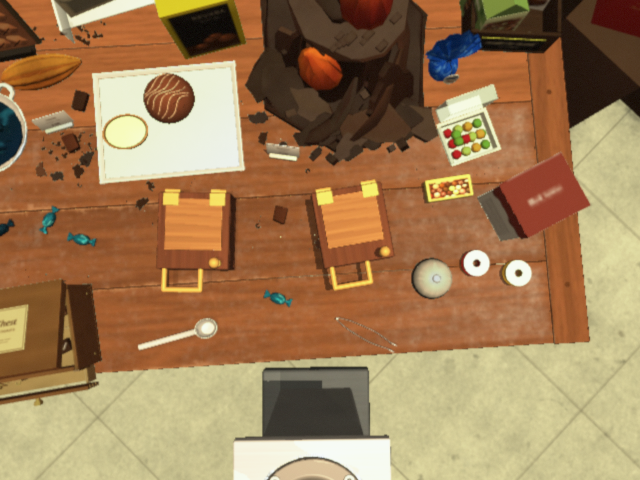

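View pics/scene0.png

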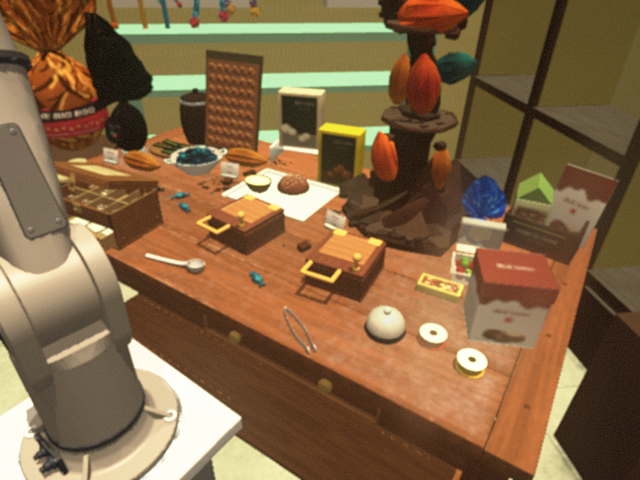

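The top view shows both cases: left around pixel (195,228) with its handle bar at (182,290), right around (350,225) with its bar at (352,285). The scene view confirms both lids are shut. I'll crop to measure.

Run:
```python
import cv2
im=cv2.imread("pics/top0.png")[175:305,145:405]
cv2.imwrite("pics/crop.png",cv2.resize(im,None,fx=3,fy=3,interpolation=cv2.INTER_CUBIC))
```

```text
(no output)
```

View pics/crop.png

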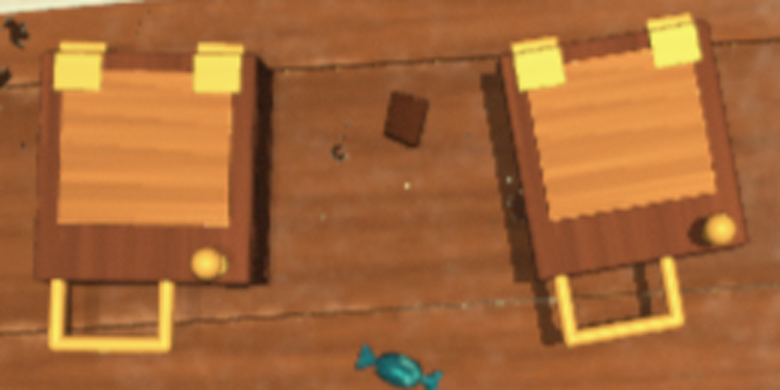

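```bash
cat > h.py <<'E'
import numpy as np
from bench import r,eyes
from scipy.optimize import least_squares
from scipy.spatial.transform import Rotation as R
def fit(uv,P,info,x0):
    T=np.linalg.inv(info["extrinsics"]);K=info["mtx"]
    def f(p):
        c,s=np.cos(p[2]),np.sin(p[2])
        W=np.c_[p[0]+c*P[:,0]-s*P[:,1],p[1]+s*P[:,0]+c*P[:,1],P[:,2]]
        q=(W@T[:3,:3].T+T[:3,3])@K.T
        return (q[:,:2]/q[:,2:]-uv).ravel()
    return least_squares(f,x0,loss='soft_l1')
E
python3 - <<'E'
from h import *
I=eyes.camera_info("top")
# relative to hinge
P=np.array([[0,.07,.072],[0,-.07,.072],[-.15,.07,.072],[-.15,-.07,.072],[-.19,.055,.069],[-.19,-.015,.069]])
for uv in ([(42,53),(258,56),(36,278),(247,283),(52,344),(168,345)],[(501,57),(708,22),(540,278),(746,240),(573,338),(681,318)]):
    uv=np.array(uv)/3+[145-.33,175-.33]
    s=fit(uv,P,I,[.55,.1,0]);p=s.x;c,q=np.cos(p[2]),np.sin(p[2])
    pt=lambda x,y:np.round([p[0]+c*x-q*y,p[1]+q*x+c*y],4)
    print("hinge",p.round(4),"res",s.fun.reshape(-1,2).round(1).tolist(),"handle",pt(-.19,.02),"stud",pt(-.138,-.048))
E
```

```text
hinge [ 0.6467  0.2227 -0.0274] res [[0.1, -1.0], [-0.1, -0.6], [-1.0, 1.0], [1.3, 0.5], [1.1, -0.1], [-1.3, 0.1]] handle [0.4574 0.2479] stud [0.5075 0.1785]
hinge [ 0.6549 -0.0731  0.1694] res [[-0.9, -0.8], [0.3, -1.6], [-0.2, 1.0], [1.9, 0.8], [0.1, -0.0], [-0.5, 0.1]] handle [ 0.4643 -0.0854] stud [ 0.527  -0.1436]
```

```bash
cat >> h.py <<'E'
def go(pos,yaw,o=None):
    """shift/turn units to put TCP at pos, tool down, jaws closing along yaw (either way round)"""
    o=o or r.get_obs();A=R.from_rotvec(o["orientation"])
    best=None
    for s in(1,-1):
        y=s*np.array([np.cos(yaw),np.sin(yaw),0]);z=np.array([0,0,-1.])
        B=R.from_matrix(np.c_[np.cross(y,z),y,z]);w=(B*A.inv()).as_rotvec()
        print("turn",(w/np.pi).round(4),"toolx",np.cross(y,z).round(2))
    print("shift",((np.array(pos)-o["tcp_pos"])/.6).round(4),"tcp",o["tcp_pos"].round(4),"F",o["contact_force"].round(1),"w",round(o["grip_width"],4),"t",round(o["clock"],2),"j",o["joints"].round(2))
E
python3 -c "
from h import *
print(r.tips_ahead)
go([.457,.248,.2],-.027)"
```

```text
0.014
turn [ 4.000e-04 -4.000e-04 -4.268e-01] toolx [0.03 1.   0.  ]
turn [4.000e-04 4.000e-04 5.732e-01] toolx [-0.03 -1.   -0.  ]
shift [ 0.476  -0.6739 -0.0741] tcp [0.1714 0.6524 0.2444] F [-0.3 -0.   0.5] w 0.0857 t 0.1 j [-1.42  0.48  0.02  1.56 -0.01  1.11 -0.08]
```

step_arm([
  [0.0317,-0.0449,0,0,0,-0.0285],
  [0.0634,-0.0898,0,0,0,-0.057],
  [0.0951,-0.1347,0,0,0,-0.0855],
  [0.1268,-0.1796,0,0,0,-0.114],
  [0.1585,-0.2245,0,0,0,-0.1425],
], jaw=0.65, squeeze=50)

```text
clock: 0.52
tcp_pos: [0.2671, 0.5165, 0.2449]
orientation: [-1.09, -2.946, 0.001]
contact_force: [1.2, 0.5, 1.0]
grip_width: 0.0298
gripper_force: 0.0
```

step_arm([
  [0.0317,-0.0449,0,0,0,-0.0285],
  [0.0634,-0.0898,0,0,0,-0.057],
  [0.0951,-0.1347,0,0,0,-0.0855],
  [0.1268,-0.1796,0,0,0,-0.114],
  [0.1585,-0.2245,0,0,0,-0.1425],
])

```text
clock: 0.93
tcp_pos: [0.3621, 0.3818, 0.2451]
orientation: [-1.717, -2.631, 0.001]
contact_force: [0.4, -0.4, -0.2]
grip_width: 0.0297
gripper_force: 0.0
```

step_arm([
  [0.0317,-0.0449,0,0,0,-0.0285],
  [0.0634,-0.0898,0,0,0,-0.057],
  [0.0951,-0.1347,-0.02,0,0,-0.0855],
  [0.1268,-0.1796,-0.05,0,0,-0.114],
  [0.1585,-0.2245,-0.074,0,0,-0.142],
])

```text
clock: 1.35
tcp_pos: [0.4572, 0.2473, 0.2003]
orientation: [-2.256, -2.186, -0.001]
contact_force: [0.5, -0.4, -0.0]
grip_width: 0.0299
gripper_force: 0.0
```

```bash
python3 -c "
from h import *
import cv2
go([.457,.248,.066],-.027)
o=r.get_obs();im=eyes.grab_frame('wrist');cv2.imwrite('pics/w1.png',im[:,:,::-1])
C=eyes.camera_info('wrist');T=np.eye(4);T[:3,:3]=R.from_rotvec(o['orientation']).as_matrix();T[:3,3]=o['tcp_pos']
M=np.linalg.inv(T@C['tool_from_camera'])
for p in([.4574-.0010,.2479-.035,.066],[.4574+.001,.2479+.035,.066],[.5075,.1785,.09]):
    q=C['mtx']@(M@np.r_[p,1])[:3];print(q[:2]/q[2])
"
```

```text
turn [-0.0001  0.0001  0.0015] toolx [0.03 1.   0.  ]
turn [ 1.000e-04  2.000e-04 -9.985e-01] toolx [-0.03 -1.   -0.  ]
shift [-0.0003  0.0011 -0.2238] tcp [0.4572 0.2473 0.2003] F [ 0.5 -0.4 -0. ] w 0.0299 t 1.35 j [-0.98  0.29  0.44  1.99 -0.16  0.89 -0.49]
[324.1277493  279.83112297]
[323.75106752 180.84854734]
[401.70148774 338.43064197]
```

View pics/w1.png

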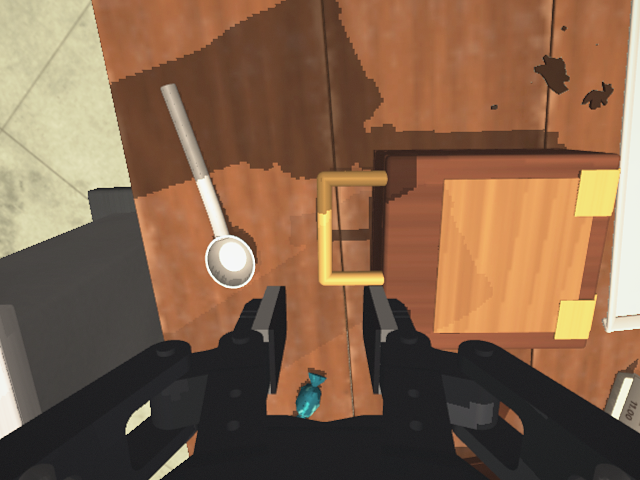

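The wrist view shows the handle bar at column 325, rows 178–279, as predicted, with the fingers straddling it. Next I descend and close.

step_arm([
  [0,0.001,-0.05,0,0,0],
  [0,0.001,-0.1,0,0,0],
  [0,0.001,-0.15,0,0,0],
  [0,0.001,-0.195,0,0,0],
  [0,0.001,-0.2235,0,0,0.0015],
])

```text
clock: 1.82
tcp_pos: [0.4552, 0.2488, 0.0641]
orientation: [-2.246, -2.196, 0.006]
contact_force: [0.7, 0.1, 0.3]
grip_width: 0.0298
gripper_force: 0.0
```

step_arm([
  [0,0,0,0,0,0],
  [0,0,0,0,0,0],
  [0,0,0,0,0,0],
  [0,0,0,0,0,0],
  [0,0,0,0,0,0],
], jaw=1)

```text
clock: 2.23
tcp_pos: [0.4573, 0.2487, 0.0674]
orientation: [2.247, 2.195, 0.001]
contact_force: [5.6, -3.3, -11.1]
grip_width: 0.008
gripper_force: 48.5
```

```bash
python3 -c "
from h import *
go([.457,.248,.066],-.027)
# arc shifts, from shut
p=np.array([-.19,.006])
for a in np.arange(0,53,3.):
    b=np.radians(a);x=-.19*np.cos(b)+.006*np.sin(b)+.19;z=.19*np.sin(b)+.006*np.cos(b)-.006
    print(a,(np.array([x,0,z])/.6).round(4))
"
```

```text
turn [ 0.0001  0.0004 -0.0011] toolx [0.03 1.   0.  ]
turn [-6.000e-04  1.000e-04  9.989e-01] toolx [-0.03 -1.   -0.  ]
shift [-0.0006 -0.0012 -0.0023] tcp [0.4573 0.2487 0.0674] F [  5.6  -3.3 -11.1] w 0.008 t 2.23 j [-0.9   0.5   0.35  2.08 -0.29  0.61 -0.37]
0.0 [0. 0. 0.]
3.0 [0.001  0.     0.0166]
6.0 [0.0028 0.     0.033 ]
9.0 [0.0055 0.     0.0494]
12.0 [0.009  0.     0.0656]
15.0 [0.0134 0.     0.0816]
18.0 [0.0186 0.     0.0974]
21.0 [0.0246 0.     0.1128]
24.0 [0.0314 0.     0.1279]
27.0 [0.0391 0.     0.1427]
30.0 [0.0474 0.     0.157 ]
33.0 [0.0565 0.     0.1709]
36.0 [0.0664 0.     0.1842]
39.0 [0.0769 0.     0.1971]
42.0 [0.088  0.     0.2093]
45.0 [0.0998 0.     0.221 ]
48.0 [0.1122 0.     0.232 ]
51.0 [0.1252 0.     0.2424]
```

step_arm([
  [0.001,0,0.0166,0,0,0],
  [0.0028,0,0.033,0,0,0],
  [0.0055,0,0.0494,0,0,0],
  [0.009,0,0.0656,0,0,0],
  [0.0134,-0.0004,0.0816,0,0,0],
])

```text
clock: 2.65
tcp_pos: [0.4655, 0.2485, 0.1166]
orientation: [2.246, 2.194, 0.002]
contact_force: [7.5, -1.4, -14.9]
grip_width: 0.008
gripper_force: 48.3
```

step_arm([
  [0.0052,0,0.0158,0,0,0],
  [0.0112,-0.0003,0.0312,0,0,0],
  [0.018,-0.0005,0.0463,0,0,0],
  [0.0257,-0.0007,0.0611,0,0,0],
  [0.034,-0.0009,0.0754,0,0,0],
])

```text
clock: 3.07
tcp_pos: [0.4851, 0.248, 0.1613]
orientation: [2.246, 2.195, -0.0]
contact_force: [7.1, -0.7, -17.9]
grip_width: 0.0078
gripper_force: 48.3
```

```bash
python3 -c "
from h import *
go([.457+.6*.0998,.248-.6*.0027,.066+.6*.221],-.027)
"
```

```text
turn [ 0.0002  0.0001 -0.0013] toolx [0.03 1.   0.  ]
turn [-1.000e-04  3.000e-04  9.987e-01] toolx [-0.03 -1.   -0.  ]
shift [ 0.053  -0.0027  0.0621] tcp [0.4851 0.248  0.1613] F [  7.1  -0.7 -17.9] w 0.0078 t 3.07 j [-0.92  0.39  0.42  1.97 -0.21  0.83 -0.41]
```

step_arm([
  [0.0091,-0.0003,0.0139,0,0,0],
  [0.019,-0.0005,0.0272,0,0,0],
  [0.0295,-0.0008,0.0401,0,0,0],
  [0.0406,-0.0011,0.0523,0,0,0],
  [0.0524,-0.0015,0.064,0,0,0],
])

```text
clock: 3.48
tcp_pos: [0.5147, 0.2474, 0.1993]
orientation: [-2.244, -2.195, 0.007]
contact_force: [-5.4, -0.9, -11.8]
grip_width: 0.0082
gripper_force: 48.5
```

step_arm([
  [0,0,0,0,0,0],
  [0,0,0,0,0,0],
  [0,0,0,0,0,0],
])

```text
clock: 3.73
tcp_pos: [0.5163, 0.2474, 0.2008]
orientation: [-2.246, -2.195, 0.002]
contact_force: [-4.7, -3.0, 0.3]
grip_width: 0.008
gripper_force: 49.6
```

step_arm([
  [0,0,0,0,0,0],
  [0,0,0,0,0,0],
  [0,0,0,0,0,0],
  [0,0,0,0,0,0],
  [0,0,0,0,0,0],
], jaw=0.7)

```text
clock: 4.15
tcp_pos: [0.5172, 0.2482, 0.2001]
orientation: [2.246, 2.196, 0.003]
contact_force: [-0.2, 0.5, -0.8]
grip_width: 0.0257
gripper_force: 0.0
```

```bash
python3 -c "
from h import *
import cv2
go([.457+.6*.0998,.248-.6*.0027,.066+.6*.221],-.027)
cv2.imwrite('pics/s1.png',cv2.resize(eyes.grab_frame('scene')[160:340,140:460,::-1],None,fx=2,fy=2))
"
```

```text
turn [-0.0003  0.0004 -0.0014] toolx [0.03 1.   0.  ]
turn [-7.000e-04 -5.000e-04  9.986e-01] toolx [-0.03 -1.   -0.  ]
shift [-0.0006 -0.003  -0.0025] tcp [0.5172 0.2482 0.2001] F [-0.2  0.5 -0.8] w 0.0257 t 4.15 j [-0.9   0.38  0.44  1.87 -0.2   0.93 -0.39]
```

View pics/s1.png

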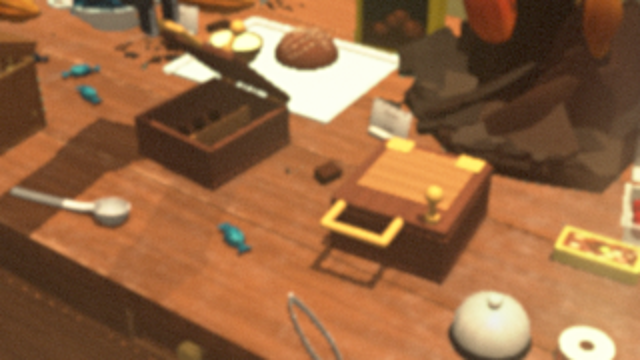

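The left lid stands open just after release (scene crop around (215,60)). I'll back off straight up and wait.

step_arm([
  [0,0,0.02,0,0,0],
  [0,0,0.05,0,0,0],
  [0,0,0.09,0,0,0],
  [0,0,0.13,0,0,0],
  [0,0,0.16,0,0,0],
])

```text
clock: 4.62
tcp_pos: [0.5173, 0.2477, 0.2984]
orientation: [2.247, 2.195, 0.004]
contact_force: [0.8, 0.8, 0.0]
grip_width: 0.0252
gripper_force: 0.0
```

step_arm([
  [0,0,0,0,0,0],
  [0,0,0,0,0,0],
  [0,0,0,0,0,0],
  [0,0,0,0,0,0],
  [0,0,0,0,0,0],
])

```text
clock: 5.03
tcp_pos: [0.5161, 0.2475, 0.2944]
orientation: [-2.246, -2.196, 0.003]
contact_force: [-0.3, 0.2, -0.0]
grip_width: 0.0254
gripper_force: 0.0
```

step_arm([
  [0,0,0,0,0,0],
  [0,0,0,0,0,0],
  [0,0,0,0,0,0],
  [0,0,0,0,0,0],
  [0,0,0,0,0,0],
])

```text
clock: 5.45
tcp_pos: [0.5166, 0.2477, 0.2953]
orientation: [2.247, 2.196, -0.0]
contact_force: [0.1, 0.8, 1.0]
grip_width: 0.0255
gripper_force: 0.0
```

step_arm([
  [0,0,0,0,0,0],
  [0,0,0,0,0,0],
  [0,0,0,0,0,0],
  [0,0,0,0,0,0],
  [0,0,0,0,0,0],
])

```text
clock: 5.87
tcp_pos: [0.5166, 0.2477, 0.2954]
orientation: [2.247, 2.196, 0.0]
contact_force: [0.2, 0.7, 0.3]
grip_width: 0.0253
gripper_force: 0.0
```

```bash
python3 -c "
from h import *
import cv2
go([.464,-.0855,.3],.169)
cv2.imwrite('pics/s2.png',cv2.resize(eyes.grab_frame('scene')[160:340,140:460,::-1],None,fx=2,fy=2))
"
```

```text
turn [-0.      0.      0.0611] toolx [-0.17  0.99  0.  ]
turn [ 0.      0.     -0.9389] toolx [ 0.17 -0.99  0.  ]
shift [-0.0877 -0.5553  0.0076] tcp [0.5166 0.2477 0.2954] F [0.2 0.7 0.3] w 0.0253 t 5.87 j [-0.94  0.28  0.47  1.77 -0.14  1.13 -0.44]
```

View pics/s2.png

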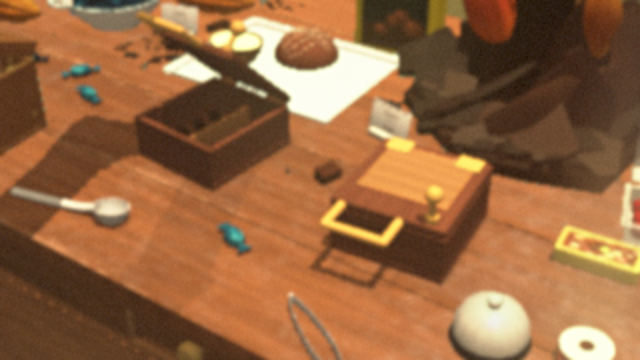

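Left lid stays (unchanged after 1.7 s), so it is the sound one. Next is the right-hand lid.

step_arm([
  [-0.0088,-0.0555,0,0,0,0.006],
  [-0.0175,-0.111,0,0,0,0.012],
  [-0.0263,-0.1666,0,0,0,0.018],
  [-0.035,-0.222,0,0,0,0.024],
  [-0.0439,-0.2777,0,0,0,0.03],
], jaw=0.65)

```text
clock: 6.33
tcp_pos: [0.4899, 0.0796, 0.2955]
orientation: [2.139, 2.301, 0.001]
contact_force: [-0.1, -0.1, -0.4]
grip_width: 0.0298
gripper_force: 0.0
```

step_arm([
  [-0.0088,-0.0555,0,0,0,0.006],
  [-0.0175,-0.111,-0.02,0,0,0.012],
  [-0.0263,-0.1666,-0.06,0,0,0.018],
  [-0.035,-0.222,-0.1,0,0,0.024],
  [-0.0439,-0.2777,-0.14,0,0,0.0311],
])

```text
clock: 6.75
tcp_pos: [0.4638, -0.0869, 0.2111]
orientation: [2.023, 2.402, 0.003]
contact_force: [0.7, 0.2, -1.2]
grip_width: 0.0301
gripper_force: 0.0
```

```bash
python3 -c "
from h import *
import cv2
o=r.get_obs()
go([.464,-.0855,.066],.169,o)
im=eyes.grab_frame('wrist');cv2.imwrite('pics/w2.png',im[:,:,::-1])
C=eyes.camera_info('wrist');T=np.eye(4);T[:3,:3]=R.from_rotvec(o['orientation']).as_matrix();T[:3,3]=o['tcp_pos']
M=np.linalg.inv(T@C['tool_from_camera'])
for s in(-.035,.035):
    q=C['mtx']@(M@np.r_[.464-.169*s,-.0855+.986*s,.066,1])[:3];print(q[:2]/q[2])
"
```

```text
turn [-0.0002  0.0007 -0.0005] toolx [-0.17  0.99  0.  ]
turn [-1.100e-03 -3.000e-04  9.995e-01] toolx [ 0.17 -0.99  0.  ]
shift [ 0.0004  0.0024 -0.2418] tcp [ 0.4638 -0.0869  0.2111] F [ 0.7  0.2 -1.2] w 0.0301 t 6.75 j [-0.51  0.2   0.64  2.1  -0.16  0.89  0.4 ]
[323.44288422 273.18679325]
[323.42305582 177.47168272]
```

View pics/w2.png

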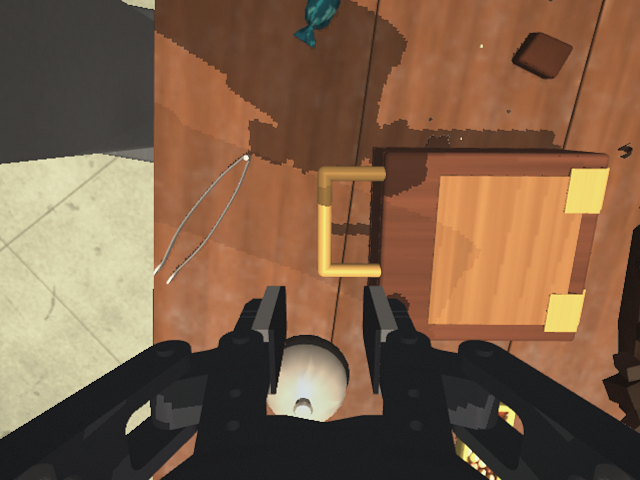

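The wrist view shows the right bar at column 324, rows 173–272, matching prediction. I descend, close and lift.

step_arm([
  [0,0.002,-0.055,0,0,0],
  [0,0.002,-0.11,0,0,0],
  [0,0.002,-0.165,0,0,0],
  [0,0.002,-0.21,0,0,0],
  [0,0.002,-0.2415,0,0,0],
])

```text
clock: 7.22
tcp_pos: [0.463, -0.084, 0.0643]
orientation: [-2.025, -2.4, 0.003]
contact_force: [-0.4, 0.8, 0.4]
grip_width: 0.0297
gripper_force: 0.0
```

step_arm([
  [0,0,0,0,0,0],
  [0,0,0,0,0,0],
  [0,0,0,0,0,0],
  [0,0,0,0,0,0],
  [0,0,0,0,0,0],
], jaw=1)

```text
clock: 7.63
tcp_pos: [0.4636, -0.0842, 0.0674]
orientation: [-2.026, -2.401, -0.001]
contact_force: [-3.8, 0.5, -1.8]
grip_width: 0.0081
gripper_force: 48.7
```

step_arm([
  [0.001,0,0.0166,0,0,0],
  [0.0028,0.0005,0.033,0,0,0],
  [0.0054,0.0009,0.0494,0,0,0],
  [0.0089,0.0015,0.0656,0,0,0],
  [0.0132,0.0023,0.0816,0,0,0],
])

```text
clock: 8.05
tcp_pos: [0.4718, -0.0829, 0.1168]
orientation: [-2.026, -2.401, -0.0]
contact_force: [-2.5, 0.9, -2.8]
grip_width: 0.008
gripper_force: 48.6
```

step_arm([
  [0.0051,0.0009,0.0158,0,0,0],
  [0.011,0.0019,0.0312,0,0,0],
  [0.0177,0.003,0.0463,0,0,0],
  [0.0253,0.0043,0.0611,0,0,0],
  [0.0335,0.0057,0.0754,0,0,0],
])

```text
clock: 8.47
tcp_pos: [0.4913, -0.0797, 0.1615]
orientation: [-2.025, -2.399, 0.002]
contact_force: [-5.7, -0.6, -0.9]
grip_width: 0.008
gripper_force: 48.6
```

```bash
python3 -c "
from h import *
go([.464+.6*.0984,-.0855+.6*.0168,.066+.6*.221],.169)
"
```

```text
turn [-0.0001 -0.0007  0.0001] toolx [-0.17  0.99  0.  ]
turn [-1.000e-03  1.000e-04 -9.999e-01] toolx [ 0.17 -0.99  0.  ]
shift [0.0529 0.0071 0.0619] tcp [ 0.4913 -0.0797  0.1615] F [-5.7 -0.6 -0.9] w 0.008 t 8.47 j [-0.46  0.34  0.61  2.08 -0.27  0.8   0.47]
```

Light to lift, consistent with the worn hinge.

step_arm([
  [0.009,0.0015,0.0139,0,0,0],
  [0.0187,0.0032,0.0272,0,0,0],
  [0.0291,0.005,0.0401,0,0,0],
  [0.04,0.0068,0.0523,0,0,0],
  [0.0517,0.0088,0.064,0,0,0],
])

```text
clock: 8.88
tcp_pos: [0.521, -0.0748, 0.1999]
orientation: [-2.024, -2.397, 0.005]
contact_force: [-14.9, -0.8, 9.9]
grip_width: 0.008
gripper_force: 49.2
```

step_arm([
  [0,0,0,0,0,0],
  [0,0,0,0,0,0],
  [0,0,0,0,0,0],
])

```text
clock: 9.13
tcp_pos: [0.5213, -0.0747, 0.2002]
orientation: [-2.025, -2.397, 0.003]
contact_force: [-13.0, 0.4, 11.3]
grip_width: 0.0082
gripper_force: 49.3
```

step_arm([
  [0,0,0,0,0,0],
  [0,0,0,0,0,0],
  [0,0,0,0,0,0],
  [0,0,0,0,0,0],
  [0,0,0,0,0,0],
], jaw=0.7)

```text
clock: 9.55
tcp_pos: [0.5236, -0.0743, 0.1994]
orientation: [2.025, 2.4, 0.001]
contact_force: [-1.0, -1.3, -0.9]
grip_width: 0.026
gripper_force: 0.4
```

step_arm([
  [0,0,0.02,0,0,0],
  [0,0,0.05,0,0,0],
  [0,0,0.09,0,0,0],
  [0,0,0.13,0,0,0],
  [0,0,0.16,0,0,0],
])

```text
clock: 9.97
tcp_pos: [0.524, -0.0743, 0.2972]
orientation: [2.025, 2.399, 0.003]
contact_force: [0.5, 1.4, -0.4]
grip_width: 0.0255
gripper_force: 0.0
```

step_arm([
  [0,0,0,0,0,0],
  [0,0,0,0,0,0],
  [0,0,0,0,0,0],
  [0,0,0,0,0,0],
  [0,0,0,0,0,0],
])

```text
clock: 10.38
tcp_pos: [0.5225, -0.0741, 0.2941]
orientation: [-2.025, -2.4, 0.002]
contact_force: [-0.2, 0.5, -0.3]
grip_width: 0.0255
gripper_force: 0.0
```

step_arm([
  [0,0,0,0,0,0],
  [0,0,0,0,0,0],
  [0,0,0,0,0,0],
  [0,0,0,0,0,0],
  [0,0,0,0,0,0],
])

```text
clock: 10.8
tcp_pos: [0.523, -0.0742, 0.2951]
orientation: [-2.026, -2.401, 0.0]
contact_force: [-0.9, 0.3, -0.0]
grip_width: 0.0254
gripper_force: 0.0
```

step_arm([
  [0,0,0,0,0,0],
  [0,0,0,0,0,0],
  [0,0,0,0,0,0],
  [0,0,0,0,0,0],
  [0,0,0,0,0,0],
])

```text
clock: 11.22
tcp_pos: [0.523, -0.0742, 0.2951]
orientation: [2.026, 2.401, 0.0]
contact_force: [-0.6, -0.2, 0.8]
grip_width: 0.0256
gripper_force: 0.0
```

```bash
python3 -c "
from h import *
import cv2
p=[.6467,.2227];y=-.0274;a=np.radians(45)
for h in(.03,.038,.046):
    X=-.138*np.cos(a)+h*np.sin(a);Y=-.048
    print(p[0]+np.cos(y)*X-np.sin(y)*Y,p[1]+np.sin(y)*X+np.cos(y)*Y,.06+.138*np.sin(a)+h*np.cos(a)+.01)
go([.576,.177,.25],-.027)
a=eyes.grab_frame('scene')[160:340,140:460];b=eyes.grab_frame('top')[160:300,140:420]
a=cv2.resize(a,None,fx=1.6,fy=1.6);b=cv2.resize(b,(512,256))
cv2.imwrite('pics/s3.png',np.vstack([a,b])[:,:,::-1])
"
```

```text
0.5690460972431194 0.17681022568561786 0.18879393923934
0.5747008281555116 0.17665524727281262 0.19445079348883237
0.5803555590679038 0.17650026886000736 0.20010764773832473
turn [-0.      0.     -0.0625] toolx [0.03 1.   0.  ]
turn [-0.     -0.      0.9375] toolx [-0.03 -1.   -0.  ]
shift [ 0.0884  0.4187 -0.0752] tcp [ 0.523  -0.0742  0.2951] F [-0.6 -0.2  0.8] w 0.0256 t 11.22 j [-0.54  0.21  0.67  1.88 -0.14  1.1   0.35]
```

View pics/s3.png

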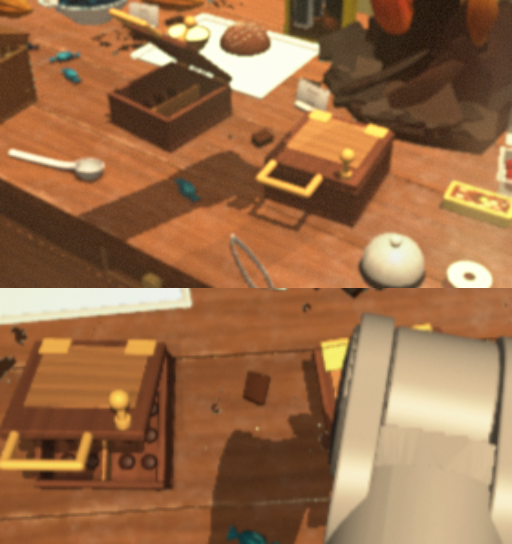

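The right lid has sunk shut; the left stands half open, with its ball at composite (119,398), which is top-view pixel (205.1,220.1). I'll turn that into a position.

```bash
python3 -c "
from h import *
I=eyes.camera_info('top');E=I['extrinsics'];d=E[:3,:3]@np.linalg.inv(I['mtx'])@[205.1-.3,220.1-.3,1]
for z in(.17,.179,.184,.19,.2): print(z,(E[:3,3]+d*(z-E[2,3])/d[2]).round(4))
go([.573,.177,.235],-.027)
"
```

```text
0.17 [0.5814 0.1813 0.17  ]
0.179 [0.5804 0.1793 0.179 ]
0.184 [0.5798 0.1782 0.184 ]
0.19 [0.5792 0.1769 0.19  ]
0.2 [0.5781 0.1748 0.2   ]
turn [-0.      0.     -0.0624] toolx [0.03 1.   0.  ]
turn [-0.     -0.      0.9376] toolx [-0.03 -1.   -0.  ]
shift [ 0.0834  0.4188 -0.1002] tcp [ 0.523  -0.0743  0.2951] F [-0.8  0.2  1.1] w 0.0258 t 11.32 j [-0.54  0.21  0.67  1.88 -0.14  1.1   0.35]
```

step_arm([
  [0.0094,0.0418,0,0,0,-0.0062],
  [0.0187,0.0836,0,0,0,-0.0125],
  [0.0281,0.1254,0,0,0,-0.0187],
  [0.0374,0.1672,0,0,0,-0.025],
  [0.0467,0.209,0,0,0,-0.0312],
], jaw=1, squeeze=20)

```text
clock: 11.73
tcp_pos: [0.5512, 0.0524, 0.2952]
orientation: [2.142, 2.298, 0.0]
contact_force: [0.2, 0.4, 0.4]
grip_width: 0.0001
gripper_force: 0.0
```

step_arm([
  [0.0094,0.0418,0,0,0,-0.0062],
  [0.0187,0.0836,0,0,0,-0.0125],
  [0.0281,0.1254,0,0,0,-0.0187],
  [0.0374,0.1672,0,0,0,-0.025],
  [0.0467,0.209,0,0,0,-0.0312],
])

```text
clock: 12.15
tcp_pos: [0.5792, 0.1779, 0.2951]
orientation: [-2.252, -2.191, -0.0]
contact_force: [0.7, -0.6, -0.3]
grip_width: -0.0002
gripper_force: 0.0
```

step_arm([
  [0,0,-0.03,0,0,0],
  [0,0,-0.06,0,0,0],
  [0,0,-0.09,0,0,0],
  [0,0,-0.1,0,0,0],
  [0,0,-0.1,0,0,0],
])

```text
clock: 12.57
tcp_pos: [0.578, 0.1763, 0.2335]
orientation: [-2.25, -2.191, 0.005]
contact_force: [-0.6, -0.4, 0.4]
grip_width: -0.0002
gripper_force: 0.0
```

```bash
python3 -c "
from h import *
go([.579,.1765,.235],-.027)"
```

```text
turn [ 0.0005 -0.001  -0.0001] toolx [0.03 1.   0.  ]
turn [1.500e-03 8.000e-04 9.999e-01] toolx [-0.03 -1.   -0.  ]
shift [0.0017 0.0003 0.0025] tcp [0.578  0.1763 0.2335] F [-0.6 -0.4  0.4] w -0.0002 t 12.57 j [-0.82  0.41  0.56  1.77 -0.25  1.03 -0.2 ]
```

step_arm([
  [0,0,-0.006,0,0,0],
  [0,0,-0.012,0,0,0],
  [0,0,-0.018,0,0,0],
  [0,0,-0.0235,0,0,0],
  [0,0,-0.0267,0,0,0],
])

```text
clock: 12.98
tcp_pos: [0.579, 0.1766, 0.219]
orientation: [-2.251, -2.191, -0.0]
contact_force: [0.7, 0.5, -0.2]
grip_width: 0.0
gripper_force: 0.0
```

step_arm([
  [0,0,0,0,0,0],
  [0,0,0,0,0,0],
  [0,0,0,0,0,0],
])

```text
clock: 13.23
tcp_pos: [0.5791, 0.1766, 0.2193]
orientation: [2.251, 2.191, 0.0]
contact_force: [0.5, -0.6, -0.5]
grip_width: -0.0002
gripper_force: 0.0
```

```bash
python3 -c "
from h import *
go([.579,.1765,.2185],-.027)
import cv2
im=eyes.grab_frame('wrist')[200:440,160:480]
cv2.imwrite('pics/w3.png',cv2.resize(im,None,fx=2,fy=2)[:,:,::-1])"
```

```text
turn [-0.      0.0001 -0.    ] toolx [0.03 1.   0.  ]
turn [-1.e-04 -1.e-04  1.e+00] toolx [-0.03 -1.   -0.  ]
shift [-0.0002 -0.0001 -0.0013] tcp [0.5791 0.1766 0.2193] F [ 0.5 -0.6 -0.5] w -0.0002 t 13.23 j [-0.81  0.43  0.55  1.78 -0.26  1.   -0.19]
```

View pics/w3.png

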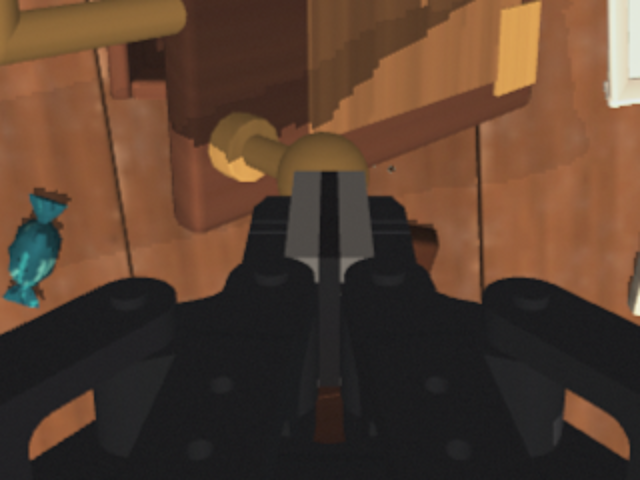

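The wrist crop shows the ball centred beneath the closed tips (crop (322,177)). Estimated contact is at TCP z of about 0.21, so I go down in small steps.

step_arm([
  [0,0,-0.0012,0,0,0],
  [0,0,-0.0025,0,0,0],
  [0,0,-0.0035,0,0,0],
  [0,0,-0.0045,0,0,0],
  [0,0,-0.0045,0,0,0],
])

```text
clock: 13.7
tcp_pos: [0.5789, 0.1765, 0.2162]
orientation: [-2.251, -2.191, 0.0]
contact_force: [-0.3, -0.5, -0.9]
grip_width: 0.0
gripper_force: 0.0
```

step_arm([
  [0,0,-0.0008,0,0,0],
  [0,0,-0.0015,0,0,0],
  [0,0,-0.0015,0,0,0],
  [0,0,-0.0015,0,0,0],
])

```text
clock: 14.03
tcp_pos: [0.579, 0.1766, 0.2154]
orientation: [-2.251, -2.191, 0.0]
contact_force: [-0.1, -0.1, 0.7]
grip_width: -0.0
gripper_force: 0.0
```

step_arm([
  [0,0,-0.0008,0,0,0],
  [0,0,-0.0015,0,0,0],
  [0,0,-0.0015,0,0,0],
  [0,0,-0.0015,0,0,0],
])

```text
clock: 14.37
tcp_pos: [0.579, 0.1765, 0.2145]
orientation: [-2.251, -2.191, 0.0]
contact_force: [0.4, 0.3, 0.2]
grip_width: 0.0
gripper_force: 0.0
```

step_arm([
  [0,0,-0.0007,0,0,0],
  [0,0,-0.0014,0,0,0],
  [0,0,-0.0014,0,0,0],
  [0,0,-0.0014,0,0,0],
])

```text
clock: 14.7
tcp_pos: [0.579, 0.1765, 0.2137]
orientation: [2.251, 2.191, 0.0]
contact_force: [-0.2, 0.5, -0.4]
grip_width: 0.0
gripper_force: 0.0
```

step_arm([
  [0,0,-0.0006,0,0,0],
  [0,0,-0.0012,0,0,0],
  [0,0,-0.0012,0,0,0],
  [0,0,-0.0012,0,0,0],
])

```text
clock: 15.03
tcp_pos: [0.579, 0.1765, 0.213]
orientation: [2.251, 2.191, -0.0]
contact_force: [0.1, 0.3, 0.3]
grip_width: -0.0005
gripper_force: 0.0
```

step_arm([
  [0,0,-0.0006,0,0,0],
  [0,0,-0.0012,0,0,0],
  [0,0,-0.0012,0,0,0],
  [0,0,-0.0012,0,0,0],
])

```text
clock: 15.37
tcp_pos: [0.579, 0.1765, 0.2123]
orientation: [-2.251, -2.191, 0.0]
contact_force: [0.4, 0.1, -0.1]
grip_width: -0.0001
gripper_force: 0.0
```

step_arm([
  [0,0,-0.0006,0,0,0],
  [0,0,-0.0012,0,0,0],
  [0,0,-0.0012,0,0,0],
  [0,0,-0.0012,0,0,0],
])

```text
clock: 15.7
tcp_pos: [0.5791, 0.1765, 0.2118]
orientation: [-2.251, -2.191, -0.0]
contact_force: [-1.5, -0.1, 3.6]
grip_width: 0.0001
gripper_force: 1.6
```

Contact, 3.6 N. A hair more, then hold.

step_arm([
  [0,0,-0.0003,0,0,0],
  [0,0,-0.0003,0,0,0],
  [0,0,-0.0003,0,0,0],
])

```text
clock: 15.95
tcp_pos: [0.5791, 0.1765, 0.2117]
orientation: [2.251, 2.191, 0.0]
contact_force: [-2.6, -0.1, 4.7]
grip_width: 0.0003
gripper_force: 2.5
```

step_arm([
  [0,0,0,0,0,0],
  [0,0,0,0,0,0],
  [0,0,0,0,0,0],
  [0,0,0,0,0,0],
  [0,0,0,0,0,0],
])

```text
clock: 16.37
tcp_pos: [0.5791, 0.1765, 0.2116]
orientation: [-2.251, -2.191, -0.0]
contact_force: [-1.0, -0.2, 4.4]
grip_width: -0.0003
gripper_force: 2.6
```

step_arm([
  [0,0,0,0,0,0],
  [0,0,0,0,0,0],
  [0,0,0,0,0,0],
  [0,0,0,0,0,0],
  [0,0,0,0,0,0],
])

```text
clock: 16.78
tcp_pos: [0.5791, 0.1766, 0.2117]
orientation: [-2.251, -2.191, -0.0]
contact_force: [-2.4, -0.1, 6.5]
grip_width: -0.0
gripper_force: 2.6
```

step_arm([
  [0,0,0,0,0,0],
  [0,0,0,0,0,0],
  [0,0,0,0,0,0],
  [0,0,0,0,0,0],
  [0,0,0,0,0,0],
])

```text
clock: 17.2
tcp_pos: [0.5791, 0.1766, 0.2116]
orientation: [2.251, 2.191, 0.0]
contact_force: [-1.8, -0.9, 4.3]
grip_width: 0.0001
gripper_force: 2.6
```

step_arm([
  [0,0,0,0,0,0],
  [0,0,0,0,0,0],
  [0,0,0,0,0,0],
])

```text
clock: 17.45
tcp_pos: [0.5791, 0.1766, 0.2116]
orientation: [2.251, 2.191, 0.0]
contact_force: [-1.3, -0.7, 5.1]
grip_width: 0.0001
gripper_force: 2.6
```

Held at about 5 N for 1.5 s. I retreat upward and check.

step_arm([
  [0,0,0.005,0,0,0],
  [0,0,0.03,0,0,0],
  [0,0,0.07,0,0,0],
  [0,0,0.12,0,0,0],
  [0,0,0.15,0,0,0],
])

```text
clock: 17.87
tcp_pos: [0.5797, 0.1764, 0.3037]
orientation: [2.251, 2.19, 0.003]
contact_force: [0.5, -0.5, 0.6]
grip_width: 0.0
gripper_force: 0.0
```

step_arm([
  [0,0,0,0,0,0],
  [0,0,0,0,0,0],
  [0,0,0,0,0,0],
  [0,0,0,0,0,0],
  [0,0,0,0,0,0],
])

```text
clock: 18.28
tcp_pos: [0.5783, 0.1765, 0.3001]
orientation: [-2.25, -2.191, 0.003]
contact_force: [-0.2, -0.3, 0.1]
grip_width: -0.0001
gripper_force: 0.0
```

```bash
python3 -c "
from h import *
import cv2
go([.579,.1765,.3],-.027)
cv2.imwrite('pics/s4.png',cv2.resize(eyes.grab_frame('scene')[160:400,100:500,::-1],None,fx=2,fy=2))"
```

```text
turn [ 0.0003 -0.0007 -0.0001] toolx [0.03 1.   0.  ]
turn [1.000e-03 5.000e-04 9.999e-01] toolx [-0.03 -1.   -0.  ]
shift [ 0.0011  0.0001 -0.0001] tcp [0.5783 0.1765 0.3001] F [-0.2 -0.3  0.1] w -0.0001 t 18.28 j [-0.85  0.35  0.59  1.69 -0.21  1.16 -0.23]
```

View pics/s4.png

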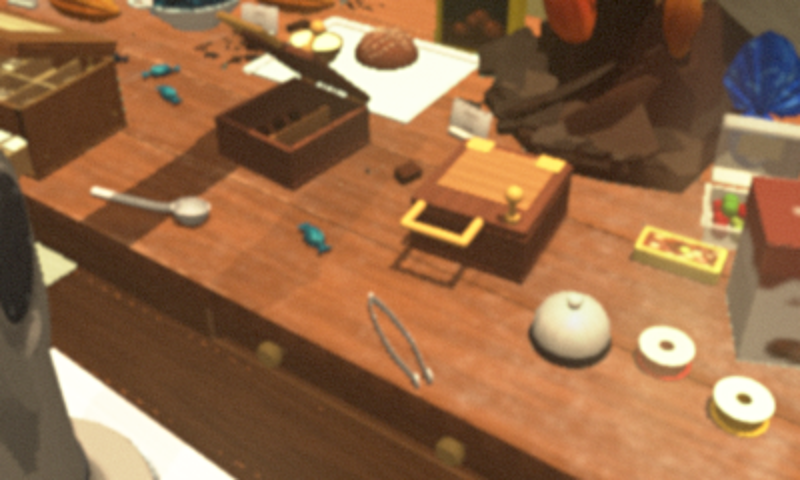

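The left lid is still half open, at (290,55), and the right one shut, at (495,190). Nothing else has moved.

```bash
python3 -c "
from bench import r
print(r.hand_in())"
```

```text
the job is handed in; nothing more can be done
None
```

The job is done and handed in: the left lid is the sound one and stands half open after holding a press of about 5 N for 1.5 s, the right lid is worn and has sunk shut, and the arm is clear of everything with nothing else visibly moved.

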